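Clamp the objective canister with a recessed thumbwheel

TASK

Stand the objective canister upright in the V nest of the small bench clamp, between the V and the jaw. Then roll the clamp's recessed thumbwheel with a fingertip on its exposed rim, the way the arrow on the cover points, until the jaw has pushed the canister fully into the V and holds it firmly. Move the jaw by its wheel only, never push on the wheel with more than 15 N, and leave the other things on the table standing where they are.

Things in the scene. Friction and masses are not known exactly. Their poses are not given: they have to be found in the camera images.
- clamp: aluminium bench clamp fixed to the table, base 150 x 68 x 8 mm. Origin: on the table under the base, which reaches from x = -77 to +73 mm; x points along the screw from the wheel housing (-x end) to the V nest (+x end), z up. Nothing is higher than 30 mm at the V nest and 32 mm at the jaw; the grey wheel housing, 42 mm (x) by 54 mm (y), top at 48 mm, is centred at x = -52 mm. A raised arrow on its cover points to clamp +y.
- nest (a point): on the clamp's base plate (8 mm above the table): the axis of the canister when it is fully home in the V, 40 mm from the clamp's origin along +x. The V opens toward the jaw (clamp -x). The jaw pad's flat face stands 31.5 mm minus the value of joint jaw from this point toward -x, so the canister (radius 17.5 mm at this level) has 14 mm minus that value of play along x.
- wheel_slot (a point): centre of the slot, 14 mm (x) by 40 mm (y), in the cover's top face (48 mm above the table), straight above the wheel's axle; axes as the clamp's. The rim stands out of it by 3.5 to 14.5 mm, different each time and not reported: feel for it. The rim is cushioned on its hub: it gives 1 mm per 7 N, at most 2.5 mm, then is hard.
- thumbwheel (a joint): turn of the knurled steel thumbwheel, rad, 0 (jaw fully open) to 4; starts at 0.8 to 2.0. Wheel 44 mm across, 10 mm thick, axle along clamp x; it grows, closing the jaw, when the top of the rim moves toward clamp +y. It takes about 3 N along the rim to turn, up to 2 N more once the jaw bears on the canister, and stays where left; a downward push of 5 to 7 N drives it with little slip.
- jaw (a joint): travel of the jaw toward the V, m; always 0.005 times joint thumbwheel. The jaw block (top at 32 mm) carries a black pad, 30 mm wide in clamp y, sprung 2 N per mm over 4 mm and then solid, so the wheel must turn on for about 0.4 to 0.8 rad after the pad has met the canister in the V; then it turns no further and the fingertip slips on the rim. Only the wheel may drive it.
- objective_can: black round objective canister, about 0.11 kg (0.08 to 0.15), 57 mm high, 35 mm across up to 30 mm height and 37 mm across above. Origin: centre of its underside, z up its axis. Shorter than the brown primer bottle.
- primer_bottle: bystander: round brown bottle with black cap, 37 mm across, 64 mm high; origin centre of underside
- timer: bystander: light timer, 46 x 52 x 19 mm; origin centre of underside
- lens_cap: bystander: black lens cap, 48 mm across, 12 mm high; origin centre of underside
- swab_pot: bystander: clear pot of swabs, 34 mm across, 92 mm high with the swabs; origin centre of underside
- wafer_tweezers: bystander: steel tweezers lying flat, 14 x 119 x 10 mm, long along own y; origin centre of underside
- lens_tissue: bystander: flat white packet, 62 x 90 x 16 mm; origin centre of underside
- slide_tube: bystander: upright tube with grey cap, 24 mm across, 109 mm high; origin centre of underside
Mind the look-alikes: they are no part of the job. Leave any blue look-alike of the objective_can alone.

How it is judged:
By the outcome, as a careful person would: the job done as asked, in the order asked, and still so for the second after the job is handed in, with the robot touching nothing.
It also fails if it takes over 72 s, if anything falls off the work surface, if the arm or the gripper's body presses on something with over 40 N, if the wrist force passes 120 N, or if a joint passes its speed limit or range.

ROBOT

A 6-joint arm with a two-finger parallel gripper is mounted at the origin on a cart in front of the work surface, level with it; the furniture and walls round the work are solid. World frame = base frame: x ahead of the robot, y to its left, z up, the work surface at z = 0. Lengths are in m, angles in degrees, forces in N, time in s.
With the tool pointing down it reaches from about 0.4 to 0.825 m from the base axis. Payload 7 kg.
Tool frame: the origin (TCP) lies midway between the tips of the shut fingers; the grasp point (between the pads) lies 19 mm behind it; z points along the fingers, y is the line along which they close (so a half turn about z gives the same grasp; the last joint's range is limited). The gripper opens to 88 mm and grips with 3 to 60 N. Pads are 19 mm wide; open, the fingers measure 130 mm over their backs; the gripper's body (78 mm by 193 mm) begins 47 mm behind the grasp point.
Start: joints at [82.282, 20.546, 0.682, 0, -70.136, -16.507], TCP at [0.277, 0.616, 0.227] pointing down, gripper open.
Joint ranges: [-176.03, 176.03], [-82.01, 121.73], [-58.28, 71.71], [-173.87, 95.51], [-174.79, -0.11], [-173.66, 173.66]. Speed limits (degrees/s): [136.94, 136.94, 172.46, 180, 180, 180].

INTERFACE

Orientations are given as [roll, pitch, yaw] about the fixed x, y, z axes, in that order (R = Rz(yaw) Ry(pitch) Rx(roll)).
In Python, from plant import telemetry, viewer, workorder gives the robot as it stands. The module is installed in compiled form; this text tells all that it offers.
- The arm moves only by the tool carry_out, never from a script. Its argument "rows" is a list of rows, each a list of 6 numbers: the shift along the tool's x, y, z in m, then the turn, a rotation vector about the tool's x, y, z in rad. In form: [[tx, ty, tz, ax, ay, az], ...]. A call has 1 to 8 rows; each row is the pose to reach, as a shift and turn from the pose commanded when the call began, along the tool's axes at that moment; what a row does not reach only later rows make up. A row lasts 1/8 s, in which the tool goes at most 62.5 mm and 10.7 degrees, less where a joint would pass 70% of its speed; a pose out of reach is approached as far as the arm can. A call with a gripper value outside its range is refused whole. "grip" is the gripper's target within -1 to 1 (fully open at 1, half-way at 0, shut at -1), set as the call begins (left out, the last holds). The fingers move at their own pace and stop on an object; the grip force is fixed at half the most. Time passes only in rows, so rows that repeat a pose let the fingers close. It gives the time, the measured TCP pose, the force, the opening and the grip force at its end, in the units of the state.
- telemetry.get_obs(): the state, without advancing time (a new reading comes with each control period).
- viewer.snapshot(name): name is "side" or "top" or "wrist"; returns the picture (480x640x3 uint8, red, green, blue); there is no depth.
- viewer.camera_info(name): a dict with "intrinsics" (3x3 intrinsics, pixels), "extrinsics" (4x4, takes a point from camera to world coordinates); the wrist camera has in their place "tool_from_camera" (4x4, takes a point from camera to tool coordinates, whose origin is the TCP and whose axes are the flange's). Camera axes: x right, y down, z forward; pixel columns grow to the right and rows downward; lengths in m; the calibration is good to about 2 mm. A picture is of the moment at which its call begins: read the wrist's pose just before it. camera_info takes no time and is no camera call.
- workorder.close_job(): hands the job in; it is judged then, once.
The state is a dict: "clock": time; "joint_pos": joint angles; "qvel": joint speeds; "tau": joint torques, N m; "tool_pos": TCP position; "orientation": TCP orientation; "force": force on the tool from outside, world axes, zero at the start; "moment": the same for the moment, N m; "opening": finger opening in m; "gripper_force": force on a finger pad.
Only numpy, scipy, OpenCV 4.12 (cv2) and the standard library are available. Lean on these libraries where they do the work, as an engineer would, in place of code of your own. Each camera call takes 0.05 s, during which the arm holds its last target. There are 200 camera calls.

## Working session

There is one attempt and no reset: what is moved stays moved. The work goes in short steps, Python scripts to look and compute and a tool call to move; the robot and the scene stay as the last step left them, time stands still between calls to the robot, and variables do not carry over. Pictures are saved under pics/ and viewed, at most 10 in all, crops included, and the job is handed in when it is done.

Besides the shell and the picture viewer there is one more tool, called after ">>>" by a JSON object that holds its "fn" and its "kwargs", one argument or row to a line. carry_out: Moves the arm, as the interface text tells. Its arguments: {"type":"object","properties":{"rows":{"type":"array"},"grip":{"type":"number"}},"required":["rows"]}

```bash
mkdir -p pics; cat > h.py <<'E'
import numpy as np, cv2
from scipy.spatial.transform import Rotation as R
from plant import telemetry, viewer, workorder
def obs(): return telemetry.get_obs()
def tool(o=None):
    o=o or obs(); T=np.eye(4); T[:3,:3]=R.from_euler('xyz',o['orientation'],degrees=True).as_matrix(); T[:3,3]=o['tool_pos']; return T
def cam(n,T=None):
    c=viewer.camera_info(n); K=np.array(c['intrinsics'])
    E=np.array(c['extrinsics']) if n!='wrist' else (tool() if T is None else T)@np.array(c['tool_from_camera'])
    return K,E
def ray(KE,u,v,z):
    K,E=KE; d=E[:3,:3]@np.linalg.solve(K,[u,v,1]); return E[:3,3]+d*(z-E[2,3])/d[2]
def proj(KE,p):
    K,E=KE; q=K@(E[:3,:3].T@(np.array(p)-E[:3,3])); return q[:2]/q[2]
def snap(n,f):
    T=tool(); im=viewer.snapshot(n); cv2.imwrite(f'pics/{f}.png',im[:,:,::-1]); np.save(f'pics/{f}.npy',T); return im
E
python3 - <<'E'
from h import *
for n in ['side','top','wrist']:
    snap(n,n+'0'); print(n,cam(n)[1].round(3).tolist(), cam(n)[0].round(1).tolist())
print(obs())
E
```

```text
side [[0.715, 0.63, -0.304, 0.754], [0.699, -0.639, 0.32, -0.422], [0.008, -0.441, -0.897, 0.865], [0.0, 0.0, 0.0, 1.0]] [[440.6, 0.0, 311.6], [0.0, 440.6, 241.0], [0.0, 0.0, 1.0]]
top [[0.003, -0.984, 0.177, 0.281], [-1.0, -0.006, -0.016, -0.107], [0.017, -0.177, -0.984, 1.171], [0.0, 0.0, 0.0, 1.0]] [[561.9, 0.0, 326.1], [0.0, 561.9, 230.5], [0.0, 0.0, 1.0]]
wrist [[-0.409, -0.885, -0.223, 0.336], [-0.912, 0.397, 0.099, 0.589], [0.001, 0.244, -0.97, 0.384], [0.0, 0.0, 0.0, 1.0]] [[332.9, 0.0, 321.1], [0.0, 332.9, 240.0], [0.0, 0.0, 1.0]]
{'clock': 0.15, 'joint_pos': array([ 8.22840933e+01,  2.05823025e+01,  6.45710543e-01, -1.59655789e-02,
       -7.01355044e+01, -1.65050639e+01]), 'qvel': array([ 0.03892021, -0.12211964,  0.14181087,  0.10273029, -0.00075589,
       -0.0440341 ]), 'tau': array([-4.44182779e-04, -5.83277428e+01,  2.93293476e+01,  7.00119406e+00,
        8.81951448e-03, -1.07423693e-04]), 'tool_pos': array([0.27680771, 0.61522246, 0.22582951]), 'orientation': array([ 1.79926610e+02, -6.09243745e-03, -2.42264011e+01]), 'force': array([ 0.5983696 ,  0.35718494, -0.55776032]), 'moment': array([ 0.0665635 , -0.00048605, -0.01531453]), 'gripper_force': 0.0, 'opening': 0.08794197027195387}
```

View pics/top0.png

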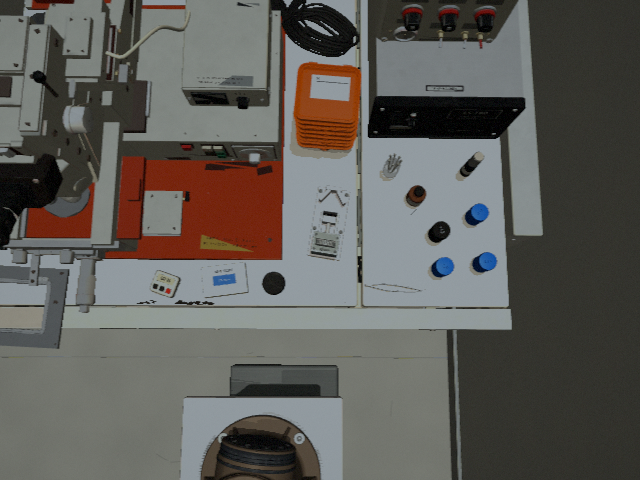

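View pics/side0.png

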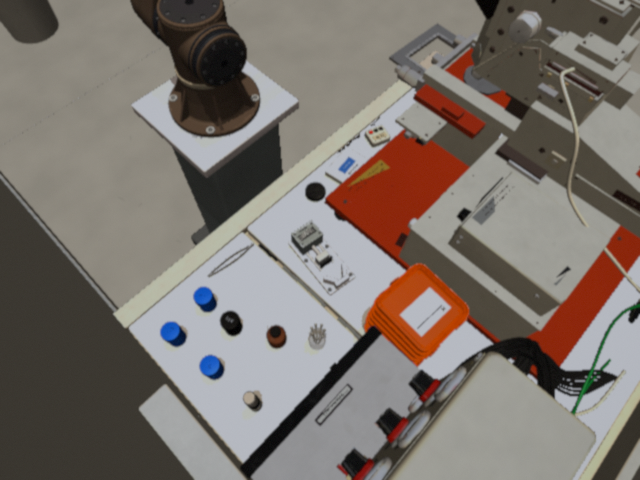

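The top view shows the clamp at about (328,222), with the wheel housing at its lower end and the V toward the top. Candidates for the canister:
- **Black round object, top (439,231), side (231,321):** fits, since it is black, round and tall.
- **Three blue look-alikes, top (477,213), (442,266), (485,261):** wrong colour.
- **Brown primer bottle, top (416,195):** brown, so not it.
- **Flat lens cap, top (273,282):** too low.

I'll confirm the black one in an enlarged crop.

```bash
python3 - <<'E'
from h import *
t=cv2.imread('pics/top0.png'); s=cv2.imread('pics/side0.png')
c=lambda im,x,y,w,h,f: cv2.resize(im[y:y+h,x:x+w],None,fx=f,fy=f,interpolation=cv2.INTER_CUBIC)
a=np.hstack([c(t,298,175,60,90,400/90*1.0)[:400],c(t,395,175,110,110,400/110)[:400,:400]])
print(a.shape)
cv2.imwrite('pics/crop1.png',a)
b=np.hstack([c(s,280,210,80,90,400/90)[:400],c(s,190,280,110,100,4)[:400]]) 
cv2.imwrite('pics/crop2.png',b)
for n,im,box in (('top',t,(420,215,460,250)),('side',s,(215,302,250,342))):
    x0,y0,x1,y1=box; m=(im[y0:y1,x0:x1].max(2)<70).astype(np.uint8)
    k,l,st,ce=cv2.connectedComponentsWithStats(m); i=1+st[1:,4].argmax()
    x,y=ce[i]+[x0,y0]; print(n,x,y,st[i]); print(ray(cam(n),x,y,0.03), ray(cam(n),x,y,0.057))
print('clamp', ray(cam('top'),328,222,.02))
E
```

```text
(400, 667, 3)
top 438.60843373493975 231.77409638554218 [  8   6  22  22 332]
[ 0.48447331 -0.35854807  0.03      ] [ 0.47964644 -0.352594    0.057     ]
side 231.14124293785312 323.0141242937853 [  6  10  21  23 354]
[ 0.48390305 -0.35963843  0.03      ] [ 0.49262626 -0.3616658   0.057     ]
clamp [ 0.5055226 -0.1297391  0.02     ]
```

View pics/crop1.png

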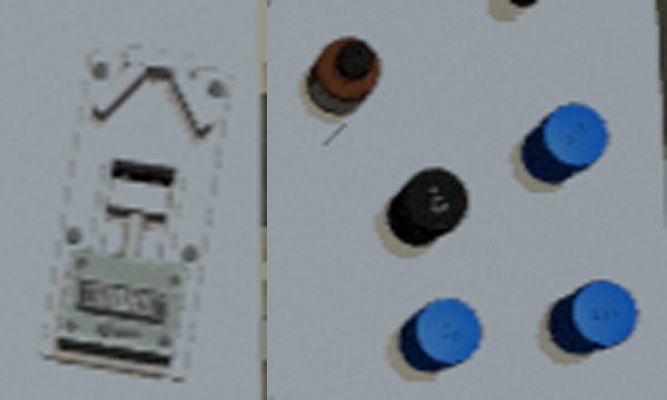

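The crop confirms the black can at about (437,207) in the crop as the objective canister. The bottle is brown with a black cap, and the other three are blue. Next I'll check the surroundings at the start for a safe exit path.

```bash
python3 - <<'E'
from h import *
t=cv2.imread('pics/top0.png'); w=cv2.imread('pics/wrist0.png')
a=cv2.resize(t[90:350,0:190],None,fx=1.9,fy=1.9); b=cv2.resize(w,(430,322))
c=np.zeros((max(a.shape[0],322),a.shape[1]+430,3),np.uint8); c[:a.shape[0],:a.shape[1]]=a; c[:322,a.shape[1]:]=b
cv2.imwrite('pics/c3.png',c); K=cam('top')
print(proj(K,[.277,.616,.226]),proj(K,[.277,.616,.35]),proj(K,[0.277,.616,0]))
E
```

```text
[-126.39404671  332.20259389] [-194.31116392  332.3102795 ] [-40.00906957 332.06562667]
```

View pics/c3.png

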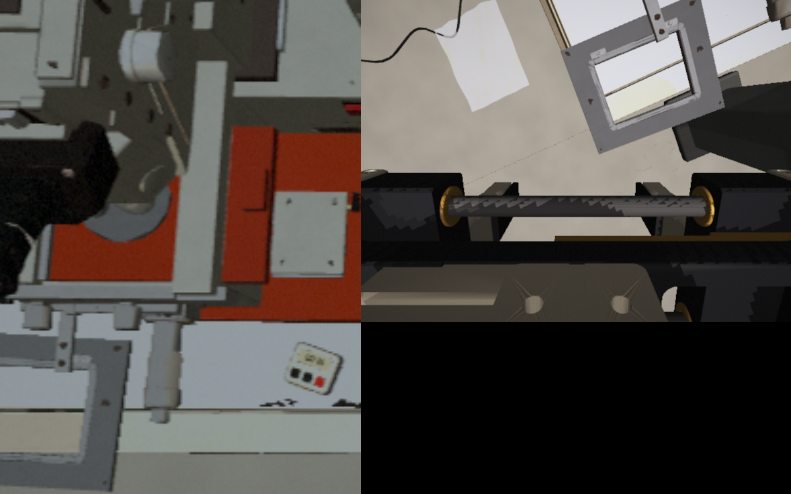

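The tool starts left of the microscope, off the top view's left edge, and the microscope stands between it and the clamp. I'll raise, retract, then swing round in front of it.

>>> {"fn": "carry_out", "kwargs": {
  "rows": [
    [0,0,-0.06,0,0,0],
    [0,0,-0.12,0,0,0],
    [0,0.03,-0.17,0,0,0.1],
    [0,0.09,-0.18,0,0,0.25],
    [0,0.15,-0.18,0,0,0.4],
    [0,0.2,-0.18,0,0,0.55],
    [0,0.24,-0.18,0,0,0.7],
    [0,0.24,-0.18,0,0,0.8]
  ]
}}

```text
clock: 1.15
tool_pos: [0.1779, 0.3944, 0.408]
orientation: [-179.9, 0.2, -70.2]
force: [0.4, 0.7, -0.0]
opening: 0.0876
gripper_force: 0.0
```

```bash
cat >> h.py <<'E'
def plan(p,yaw,o=None):
    T=tool(o); G=np.eye(4); G[:3,:3]=R.from_euler('xyz',[180,0,yaw],degrees=True).as_matrix(); G[:3,3]=p
    D=np.linalg.inv(T)@G; print('plan',D[:3,3].round(4),R.from_matrix(D[:3,:3]).as_rotvec().round(3))
E
python3 - <<'E'
from h import *
o=obs(); print(o['tool_pos'],o['orientation'],o['joint_pos'].round(1))
plan([.36,.18,.35],-100)
E
```

```text
[0.17787952 0.39437354 0.40795811] [-179.94593546    0.20378527  -70.23294434] [ 92.   -7.4  -8.5  -0.  -88.6 -72.3]
plan [ 0.2635 -0.0988  0.0571] [0.    0.004 0.52 ]
```

>>> {"fn": "carry_out", "kwargs": {
  "rows": [
    [0.04,-0.015,0.0,0,0,0.1],
    [0.09,-0.03,0.01,0,0,0.2],
    [0.14,-0.05,0.02,0,0,0.3],
    [0.19,-0.07,0.03,0,0,0.4],
    [0.23,-0.085,0.045,0,0,0.5],
    [0.26,-0.1,0.055,0,0,0.52],
    [0.26,-0.1,0.055,0,0,0.52]
  ]
}}

```text
clock: 2.02
tool_pos: [0.3617, 0.1845, 0.3506]
orientation: [179.9, -0.1, -100.1]
force: [-0.9, 0.4, -0.1]
opening: 0.0879
gripper_force: 0.0
```

```bash
python3 - <<'E'
from h import *
o=obs(); print(o['tool_pos'],o['orientation'],o['joint_pos'].round(1))
plan([.49,-.13,.2],-125)
E
```

```text
[0.36173785 0.1845493  0.35057778] [ 1.79942649e+02 -1.02482712e-01 -1.00068841e+02] [ 55.2  -9.6 -17.5  -0.  -82.3 -65.3]
plan [ 0.287  -0.1814  0.1509] [ 0.001 -0.002  0.435]
```

>>> {"fn": "carry_out", "kwargs": {
  "rows": [
    [0.04,-0.025,0.02,0,0,0.06],
    [0.085,-0.055,0.04,0,0,0.12],
    [0.13,-0.08,0.065,0,0,0.18],
    [0.17,-0.105,0.09,0,0,0.25],
    [0.21,-0.135,0.11,0,0,0.32],
    [0.25,-0.16,0.135,0,0,0.38],
    [0.287,-0.181,0.151,0,0,0.435],
    [0.287,-0.181,0.151,0,0,0.435]
  ]
}}

```text
clock: 3.02
tool_pos: [0.4902, -0.1287, 0.1988]
orientation: [179.8, -0.1, -125.0]
force: [-0.3, 0.8, 0.0]
opening: 0.0875
gripper_force: 0.0
```

```bash
python3 - <<'E'
from h import *
snap('wrist','w1'); o=obs(); print(o['tool_pos'],o['orientation'],o['joint_pos'].round(1)); plan([.484,-.359,.16],-125)
E
```

```text
[ 0.4902204  -0.12773491  0.19978883] [ 1.79912172e+02 -7.09629610e-02 -1.24871271e+02] [  7.6   5.8 -22.4  -0.  -61.9 -42.5]
plan [ 0.1932 -0.1272  0.0398] [ 0.002 -0.001  0.002]
```

View pics/w1.png

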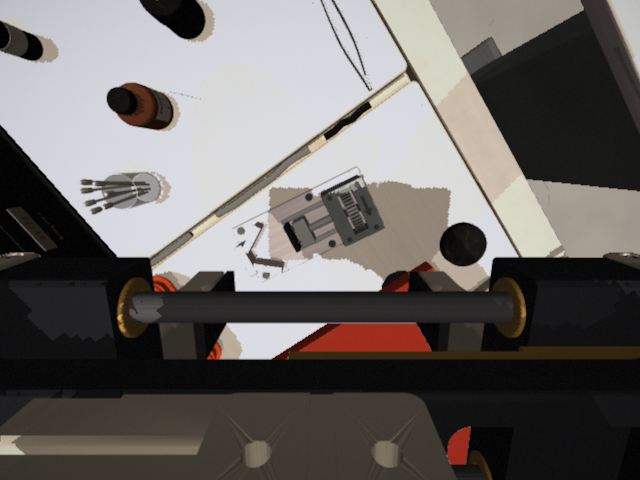

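The wrist view shows the clamp: V at about (258,250), jaw (300,235), housing (355,210) and lens cap (463,244). I'll enlarge it to measure the clamp pose, and move over the canister now.

>>> {"fn": "carry_out", "kwargs": {
  "grip": 0.45,
  "rows": [
    [0.048,-0.032,0.0,0,0,0],
    [0.097,-0.064,0.0,0,0,0],
    [0.145,-0.095,0.0,0,0,0],
    [0.165,-0.127,0.0,0,0,0],
    [0.165,-0.127,0.0,0,0,0]
  ]
}}

```text
clock: 3.7
tool_pos: [0.5017, -0.336, 0.2009]
orientation: [-180.0, 0.0, -124.8]
force: [-0.2, -0.1, -0.5]
opening: 0.0636
gripper_force: 0.0
```

```bash
python3 - <<'E'
from h import *
w=cv2.imread('pics/w1.png'); c=cv2.resize(w[160:290,225:395],None,fx=4.5,fy=4.5,interpolation=cv2.INTER_CUBIC)
cv2.imwrite('pics/c4.png',c)
im=snap('wrist','w2'); KE=cam('wrist'); o=obs(); print(o['tool_pos'],o['orientation'],o['opening'])
u,v=proj(KE,[.484,-.359,.03]); print(u,v)
x0,y0=int(u)-60,max(int(v)-60,0); m=(im[y0:int(v)+60,x0:x0+120].max(2)<75).astype(np.uint8)
k,l,st,ce=cv2.connectedComponentsWithStats(m); 
for i in range(1,k):
    if st[i,4]>300: print(ce[i]+[x0,y0],st[i]+[x0,y0,0,0,0])
E
```

```text
[ 0.50120096 -0.33480478  0.20086635] [-1.79982837e+02  1.71372906e-02 -1.24772129e+02] 0.06329550937896761
320.8952803878734 193.94996137319083
[322.6962963  196.23786008] [ 303  176   40   41 1215]
```

View pics/c4.png

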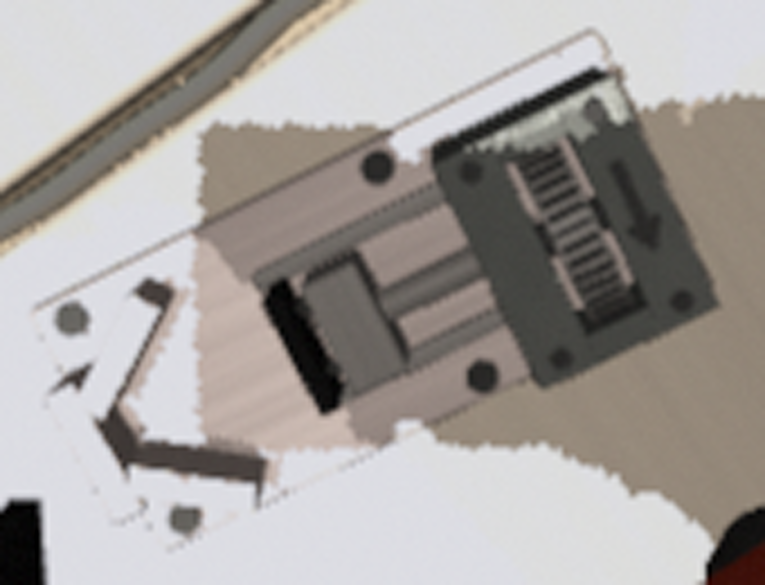

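View pics/w2.png

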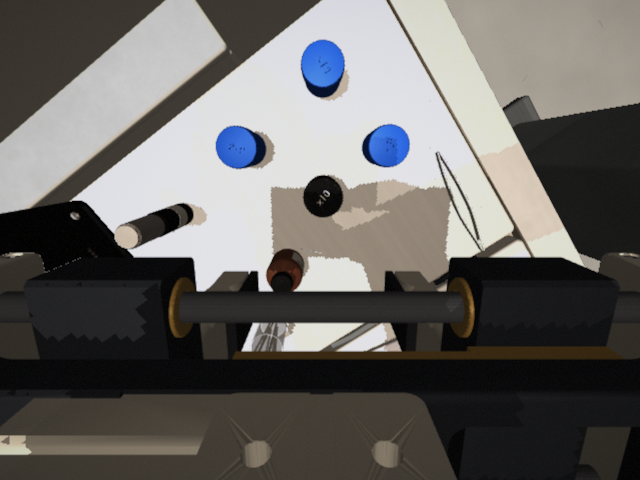

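The canister is at (323,196), reading "x10", with blue neighbours at (323,62), (240,147) and (388,145) and the primer bottle at (285,268). In the clamp crop, the cover corners are at about (437,163), (611,85), (718,303) and (543,385). The arrow points down-right.

```bash
python3 - <<'E'
from h import *
T=np.load('pics/w1.npy'); KE=cam('wrist',T)
f=lambda p,z: ray(KE,(p[0]+.5)/4.5-.5+225,(p[1]+.5)/4.5-.5+160,z)[:2]
c=np.array([f(p,.048) for p in [(437,163),(611,85),(718,303),(543,385)]])
m=np.array([(-31,-27),(-73,-27),(-73,27),(-31,27)])/1000
def fit(m,c):
    a,b=m-m.mean(0),c-c.mean(0); th=np.arctan2((a[:,0]*b[:,1]-a[:,1]*b[:,0]).sum(),(a*b).sum())
    Q=np.array([[np.cos(th),-np.sin(th)],[np.sin(th),np.cos(th)]]); t=c.mean(0)-Q@m.mean(0); return th,Q,t
th,Q,t=fit(m,c); print('clamp',np.degrees(th),t,'res mm',((c-(m@Q.T+t))*1e3).round(1).tolist())
for n,p,z in [('slot',(577,234),.048),('h1',(377,167),.008),('h2',(482,376),.008),('h3',(72,318),.008),('h4',(186,519),.008),('basecorner',(35,308),.008),('apex',(112,420),.03),('pad',(277,290),.032),('pad2',(337,408),.032)]:
    print(n,(Q.T@(f(p,z)-t)*1e3).round(1))
print('nest',Q@[.04,0]+t,'slot',Q@[-.052,0]+t)
K2=cam('wrist',np.load('pics/w2.npy')); print(K2[1][:3,3])
for z in (.04,.048,.057): print(ray(K2,322.7,196.2,z))
E
```

```text
clamp -8.815787033763025 [ 0.50742171 -0.13153862] res mm [[-1.3, 0.6], [2.1, 1.4], [0.2, -1.1], [-1.1, -0.9]]
slot [-52.1  -0.5]
h1 [-17.5 -27.8]
h2 [-17.7  28.3]
h3 [ 63.9 -27.6]
h4 [63.6 29. ]
basecorner [ 70.6 -33.6]
apex [60.5 -4.9]
pad [ 12.5 -15.3]
pad2 [12.9 14.7]
nest [ 0.54694916 -0.13766895] slot [ 0.45603603 -0.1235692 ]
[ 0.46342938 -0.38962808  0.35936089]
[ 0.48364043 -0.35837622  0.04      ]
[ 0.48313414 -0.35915908  0.048     ]
[ 0.48256457 -0.3600398   0.057     ]
```

```bash
python3 - <<'E'
from h import *
plan([.4835,-.3588,.027],-125)
E
```

```text
plan [0.0299 0.0009 0.1739] [-0.     0.     0.004]
```

>>> {"fn": "carry_out", "kwargs": {
  "rows": [
    [0.03,0.001,0.04,0,0,0],
    [0.03,0.001,0.09,0,0,0],
    [0.03,0.001,0.13,0,0,0],
    [0.03,0.001,0.155,0,0,0],
    [0.03,0.001,0.168,0,0,0],
    [0.03,0.001,0.174,0,0,0],
    [0.03,0.001,0.174,0,0,0]
  ]
}}

```text
clock: 4.62
tool_pos: [0.4832, -0.3591, 0.0273]
orientation: [-179.9, 0.0, -124.7]
force: [0.0, -0.0, 0.2]
opening: 0.0638
gripper_force: 0.0
```

>>> {"fn": "carry_out", "kwargs": {
  "grip": -1,
  "rows": [
    [0,0,0,0,0,0],
    [0,0,0,0,0,0],
    [0,0,0,0,0,0],
    [0,0,0,0,0,0],
    [0,0,0,0,0,0],
    [0,0,0,0,0,0]
  ]
}}

```text
clock: 5.38
tool_pos: [0.4829, -0.3596, 0.0269]
orientation: [-180.0, -0.0, -124.8]
force: [-0.6, -0.3, 4.3]
opening: 0.0366
gripper_force: 30.0
```

>>> {"fn": "carry_out", "kwargs": {
  "rows": [
    [0,0,-0.02,0,0,0],
    [0,0,-0.06,0,0,0],
    [0,0,-0.1,0,0,0],
    [0,0,-0.13,0,0,0]
  ]
}}

```text
clock: 5.88
tool_pos: [0.4825, -0.3593, 0.1577]
orientation: [-180.0, 0.0, -124.8]
force: [0.7, 0.5, -2.7]
opening: 0.0366
gripper_force: 30.0
```

```bash
cat >> h.py <<'E'
th=np.radians(-8.8); Q=np.array([[np.cos(th),-np.sin(th)],[np.sin(th),np.cos(th)]]); t=np.array([0.50742,-0.13154])
def cl(x,y,z): return np.r_[Q@np.array([x,y])/1000+t, z/1000]   # clamp mm -> world
def incl(p): return np.r_[Q.T@(np.array(p[:2])-t),p[2]]*1000
E
python3 - <<'E'
from h import *
plan(cl(35.8,.4,130),171.2)
E
```

```text
plan [-0.2173  0.0774  0.0278] [0.    0.    1.117]
```

>>> {"fn": "carry_out", "kwargs": {
  "rows": [
    [-0.03,0.01,0,0,0,0.16],
    [-0.065,0.023,0,0,0,0.32],
    [-0.1,0.036,0,0,0,0.48],
    [-0.135,0.048,0,0,0,0.64],
    [-0.17,0.06,0,0,0,0.8],
    [-0.2,0.07,0.01,0,0,0.96],
    [-0.217,0.077,0.028,0,0,1.117],
    [-0.217,0.077,0.028,0,0,1.117]
  ]
}}

```text
clock: 6.88
tool_pos: [0.5419, -0.1361, 0.1267]
orientation: [-180.0, -0.2, 171.3]
force: [-0.5, -0.5, -1.7]
opening: 0.0366
gripper_force: 30.0
```

```bash
python3 - <<'E'
from h import *
im=snap('wrist','w3');o=obs(); print(o['force'],incl(o['tool_pos']),o['orientation']); plan(cl(35.8,.4,36.5),171.2)
c=cv2.resize(im[:340,150:500,::-1],None,fx=1.6,fy=1.6); cv2.imwrite('pics/c5.png',c)
E
```

```text
[-0.7490383  -0.78513123 -0.46743082] [3.53786923e+01 9.98804988e-02 1.27679977e+02] [-1.79976179e+02 -1.36891058e-01  1.71414470e+02]
plan [-0.0006  0.0003  0.0912] [-0.    -0.002  0.004]
```

View pics/c5.png

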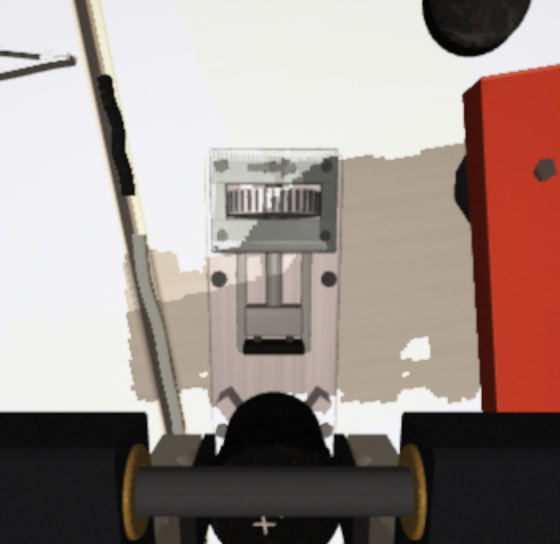

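The can (crop centre x≈274) lines up with the pad (274,345) and the housing (272,200). I'll lower it.

>>> {"fn": "carry_out", "kwargs": {
  "rows": [
    [-0.0005,0,0.03,0,0,0],
    [-0.0005,0,0.055,0,0,0],
    [-0.0005,0,0.072,0,0,0],
    [-0.0005,0,0.08,0,0,0],
    [-0.0005,0,0.086,0,0,0],
    [-0.0005,0,0.089,0,0,0],
    [-0.0005,0,0.091,0,0,0],
    [-0.0005,0,0.091,0,0,0]
  ]
}}

```text
clock: 7.92
tool_pos: [0.5438, -0.1373, 0.0378]
orientation: [180.0, 0.0, 171.2]
force: [0.1, -0.5, -2.0]
opening: 0.0364
gripper_force: 30.0
```

>>> {"fn": "carry_out", "kwargs": {
  "rows": [
    [0,0,0.001,0,0,0],
    [0,0,0.002,0,0,0],
    [0,0,0.0028,0,0,0],
    [0,0,0.0028,0,0,0]
  ]
}}

```text
clock: 8.43
tool_pos: [0.5437, -0.1374, 0.0349]
orientation: [-180.0, 0.0, 171.2]
force: [-0.7, -0.4, 0.9]
opening: 0.0367
gripper_force: 30.0
```

>>> {"fn": "carry_out", "kwargs": {
  "grip": 0.3,
  "rows": [
    [0,0,0,0,0,0],
    [0,0,0,0,0,0],
    [0,0,0,0,0,0],
    [0,0,0,0,0,0]
  ]
}}

```text
clock: 8.93
tool_pos: [0.5437, -0.1373, 0.0348]
orientation: [180.0, 0.0, 171.2]
force: [0.6, -0.3, 0.8]
opening: 0.0566
gripper_force: 0.0
```

>>> {"fn": "carry_out", "kwargs": {
  "grip": 0.3,
  "rows": [
    [0,0,-0.02,0,0,0],
    [0,0,-0.06,0,0,0],
    [0,0,-0.1,0,0,0],
    [0.03,0,-0.11,0,0,0],
    [0.07,0,-0.11,0,0,0],
    [0.09,0,-0.11,0,0,0],
    [0.09,0,-0.11,0,0,0]
  ]
}}

```text
clock: 9.8
tool_pos: [0.4537, -0.1235, 0.1452]
orientation: [180.0, 0.0, 171.2]
force: [0.9, 0.3, -0.4]
opening: 0.0568
gripper_force: 0.0
```

```bash
python3 - <<'E'
from h import *
snap('side','s2'); snap('top','t2')
t=cv2.imread('pics/t2.png'); s=cv2.imread('pics/s2.png')
K=cam('side'); u=proj(K,cl(36,0,36)); print(u,proj(cam('top'),cl(36,0,36)))
o=obs(); print(incl(o['tool_pos']),o['force'],o['opening'])
x,y=int(u[0]),int(u[1]); a=cv2.resize(s[y-45:y+45,x-60:x+60],None,fx=5,fy=5,interpolation=cv2.INTER_CUBIC)
cv2.imwrite('pics/c6.png',a)
m=(s[y-25:y+25,x-25:x+25].max(2)<70).astype(np.uint8); k,l,st,ce=cv2.connectedComponentsWithStats(m)
for i in range(1,k):
  if st[i,4]>60:
    q=ce[i]+[x-25,y-25]; print(q,st[i],incl(ray(K,*q,.036)))
plan(cl(-52,-8,75),171.2)
E
```

```text
[332.38314781 265.92927032] [331.73374085 202.78188675]
[-5.25968819e+01 -1.00212498e-01  1.45180764e+02] [-0.6812335  -0.55137452 -0.61426606] 0.056695844491460125
[331.56402439 265.61585366] [ 12  15  23  23 328] [34.45432773 -0.91572757 36.        ]
plan [-0.0005 -0.0079  0.0702] [0.    0.001 0.001]
```

View pics/c6.png

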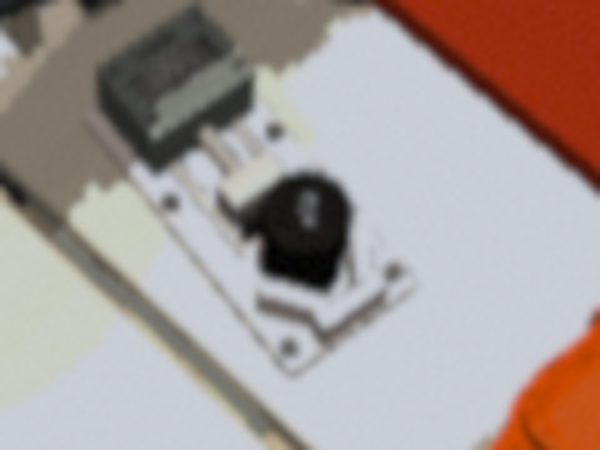

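The can stands upright in front of the V. Now I'll shut the fingers and feel for the rim.

>>> {"fn": "carry_out", "kwargs": {
  "grip": -1,
  "rows": [
    [-0.0005,0.006,0,0,0,0],
    [-0.0005,0.006,0.02,0,0,0],
    [-0.0005,0.006,0.05,0,0,0],
    [-0.0005,0.006,0.07,0,0,0],
    [-0.0005,0.006,0.078,0,0,0],
    [-0.0005,0.006,0.08,0,0,0],
    [-0.0005,0.006,0.08,0,0,0],
    [-0.0005,0.006,0.08,0,0,0]
  ]
}}

```text
clock: 10.9
tool_pos: [0.4567, -0.1177, 0.0654]
orientation: [180.0, 0.1, 171.2]
force: [0.4, -0.9, 0.7]
opening: 0.0002
gripper_force: 0.0
```

```bash
python3 - <<'E'
from h import *
o=obs(); print(incl(o['tool_pos']),o['force'],o['opening'],o['orientation'])
E
```

```text
[-52.27027163   5.89811107  65.4409131 ] [ 0.42142754 -0.87980456  0.68410484] 0.00021915978804558226 [1.79982181e+02 7.35211145e-02 1.71225859e+02]
```

>>> {"fn": "carry_out", "kwargs": {
  "rows": [
    [0,-0.012,0,0,0,0],
    [0,-0.012,0.001,0,0,0],
    [0,-0.012,0.0015,0,0,0],
    [0,-0.012,0.0015,0,0,0]
  ]
}}

```text
clock: 11.4
tool_pos: [0.4543, -0.1296, 0.0632]
orientation: [-180.0, -0.0, 171.2]
force: [-0.6, -0.5, -0.5]
opening: 0.0005
gripper_force: 0.0
```

>>> {"fn": "carry_out", "kwargs": {
  "rows": [
    [0,0,0.0012,0,0,0],
    [0,0,0.0012,0,0,0]
  ]
}}

```text
clock: 11.65
tool_pos: [0.4542, -0.1295, 0.0619]
orientation: [-180.0, -0.0, 171.2]
force: [-0.1, -0.5, -1.0]
opening: 0.0004
gripper_force: 0.0
```

>>> {"fn": "carry_out", "kwargs": {
  "rows": [
    [0,0,0.0008,0,0,0],
    [0,0,0.0008,0,0,0]
  ]
}}

```text
clock: 11.9
tool_pos: [0.4543, -0.1296, 0.0612]
orientation: [-180.0, -0.0, 171.2]
force: [0.5, 0.0, -0.3]
opening: 0.0009
gripper_force: 0.0
```

>>> {"fn": "carry_out", "kwargs": {
  "rows": [
    [0,0,0.0008,0,0,0],
    [0,0,0.0008,0,0,0]
  ]
}}

```text
clock: 12.15
tool_pos: [0.4542, -0.1296, 0.0604]
orientation: [-180.0, -0.0, 171.2]
force: [-0.2, -0.4, 0.2]
opening: 0.0006
gripper_force: 0.0
```

>>> {"fn": "carry_out", "kwargs": {
  "rows": [
    [0,0,0.0008,0,0,0],
    [0,0,0.0008,0,0,0]
  ]
}}

```text
clock: 12.4
tool_pos: [0.4542, -0.1296, 0.0596]
orientation: [-180.0, -0.0, 171.2]
force: [-0.0, -0.0, 0.1]
opening: 0.0002
gripper_force: 0.0
```

>>> {"fn": "carry_out", "kwargs": {
  "rows": [
    [0,0,0.0008,0,0,0],
    [0,0,0.0008,0,0,0]
  ]
}}

```text
clock: 12.65
tool_pos: [0.4542, -0.1296, 0.0588]
orientation: [-180.0, -0.0, 171.2]
force: [0.2, -0.3, -0.1]
opening: 0.0004
gripper_force: 0.0
```

>>> {"fn": "carry_out", "kwargs": {
  "rows": [
    [0,0,0.0008,0,0,0],
    [0,0,0.0008,0,0,0]
  ]
}}

```text
clock: 12.9
tool_pos: [0.4542, -0.1296, 0.058]
orientation: [-180.0, -0.0, 171.2]
force: [-0.0, -0.1, 0.3]
opening: 0.0006
gripper_force: 0.0
```

>>> {"fn": "carry_out", "kwargs": {
  "rows": [
    [0,0,0.0008,0,0,0],
    [0,0,0.0008,0,0,0]
  ]
}}

```text
clock: 13.15
tool_pos: [0.4543, -0.1296, 0.0572]
orientation: [-180.0, -0.0, 171.2]
force: [-0.6, -0.1, 0.6]
opening: -0.0001
gripper_force: 0.0
```

>>> {"fn": "carry_out", "kwargs": {
  "rows": [
    [0,0,0.0008,0,0,0],
    [0,0,0.0008,0,0,0]
  ]
}}

```text
clock: 13.4
tool_pos: [0.4543, -0.1296, 0.0564]
orientation: [-180.0, -0.0, 171.2]
force: [-0.2, -0.2, -0.7]
opening: 0.0003
gripper_force: 0.0
```

>>> {"fn": "carry_out", "kwargs": {
  "rows": [
    [0,0,0.0008,0,0,0],
    [0,0,0.0008,0,0,0]
  ]
}}

```text
clock: 13.65
tool_pos: [0.4544, -0.1296, 0.0557]
orientation: [-180.0, 0.0, 171.2]
force: [0.1, -0.4, 1.3]
opening: 0.0004
gripper_force: 0.2
```

>>> {"fn": "carry_out", "kwargs": {
  "rows": [
    [0,0,0.0005,0,0,0],
    [0,0,0.0005,0,0,0]
  ]
}}

```text
clock: 13.9
tool_pos: [0.4544, -0.1296, 0.0553]
orientation: [-180.0, 0.0, 171.2]
force: [-0.4, 0.7, 1.7]
opening: 0.0004
gripper_force: 1.1
```

>>> {"fn": "carry_out", "kwargs": {
  "rows": [
    [0,0,0.0005,0,0,0],
    [0,0,0.0005,0,0,0]
  ]
}}

```text
clock: 14.15
tool_pos: [0.4544, -0.1296, 0.0548]
orientation: [-180.0, 0.0, 171.2]
force: [-1.2, -0.6, 4.0]
opening: 0.0005
gripper_force: 2.2
```

>>> {"fn": "carry_out", "kwargs": {
  "rows": [
    [0,0,0.0003,0,0,0],
    [0,0.0015,0.0003,0,0,0],
    [0,0.003,0.0003,0,0,0],
    [0,0.0045,0.0003,0,0,0],
    [0,0.006,0.0003,0,0,0]
  ]
}}

```text
clock: 14.78
tool_pos: [0.4553, -0.1241, 0.0547]
orientation: [-180.0, 0.0, 171.2]
force: [-1.4, -2.4, 7.1]
opening: 0.0008
gripper_force: 3.5
```

>>> {"fn": "carry_out", "kwargs": {
  "rows": [
    [0,0.0015,0,0,0,0],
    [0,0.003,0,0,0,0],
    [0,0.0045,0,0,0,0],
    [0,0.006,0,0,0,0]
  ]
}}

```text
clock: 15.28
tool_pos: [0.4562, -0.1181, 0.0547]
orientation: [-180.0, 0.0, 171.2]
force: [-1.2, -3.1, 6.0]
opening: 0.0005
gripper_force: 3.0
```

```bash
python3 - <<'E'
from h import *
o=obs(); print(incl(o['tool_pos']),Q.T@o['force'][:2],o['force'][2])
im=snap('top','t3'); im0=cv2.imread('pics/t2.png')[:,:,::-1]
s=snap('side','s3'); K=cam('side')
# pad/can position estimate from side: can dark blob
u=proj(K,cl(36,0,36)); x,y=map(int,u)
m=(s[y-25:y+25,x-25:x+25].max(2)<70).astype(np.uint8); k,l,st,ce=cv2.connectedComponentsWithStats(m)
i=1+st[1:,4].argmax(); q=ce[i]+[x-25,y-25]; print(q,st[i],incl(ray(K,*q,.036)))
E
```

```text
[-52.63788348   5.4618316   54.70781231] [-0.72380085 -3.29309777] 6.023451880449216
[331.77742947 265.87147335] [ 13  15  22  23 319] [35.16088117 -0.91421449 36.        ]
```

>>> {"fn": "carry_out", "kwargs": {
  "rows": [
    [0,0.0015,0.0001,0,0,0],
    [0,0.003,0.0002,0,0,0],
    [0,0.0045,0.0004,0,0,0]
  ]
}}

```text
clock: 15.75
tool_pos: [0.4569, -0.1137, 0.0542]
orientation: [-180.0, 0.0, 171.2]
force: [-0.8, -3.1, 5.6]
opening: 0.0006
gripper_force: 2.6
```

>>> {"fn": "carry_out", "kwargs": {
  "rows": [
    [0,0,-0.004,0,0,0],
    [0,-0.02,-0.004,0,0,0],
    [0,-0.02,-0.001,0,0,0],
    [0,-0.02,-0.0003,0,0,0],
    [0,-0.02,-0.0001,0,0,0],
    [0,-0.02,-0.0001,0,0,0]
  ]
}}

```text
clock: 16.5
tool_pos: [0.4538, -0.133, 0.0542]
orientation: [-180.0, -0.0, 171.2]
force: [-1.2, -1.8, 4.1]
opening: 0.0003
gripper_force: 2.4
```

>>> {"fn": "carry_out", "kwargs": {
  "rows": [
    [0,0.0025,0.0001,0,0,0],
    [0,0.005,-0.0001,0,0,0],
    [0,0.0075,-0.0002,0,0,0],
    [0,0.01,-0.0003,0,0,0],
    [0,0.0125,-0.0003,0,0,0],
    [0,0.015,-0.0002,0,0,0],
    [0,0.0175,-0.0001,0,0,0],
    [0,0.02,0.0001,0,0,0]
  ]
}}

```text
clock: 17.5
tool_pos: [0.457, -0.1133, 0.0542]
orientation: [-180.0, 0.0, 171.2]
force: [-0.7, -4.0, 4.9]
opening: 0.0002
gripper_force: 2.6
```

```bash
python3 - <<'E'
from h import *
o=obs(); print(incl(o['tool_pos']),Q.T@o['force'][:2],o['force'][2])
for n in ('side','top'):
    s=snap(n,n+'4'); K=cam(n); x,y=map(int,proj(K,cl(36,0,36)))
    m=(s[y-25:y+25,x-25:x+25].max(2)<70).astype(np.uint8); k,l,st,ce=cv2.connectedComponentsWithStats(m)
    i=1+st[1:,4].argmax(); q=ce[i]+[x-25,y-25]; print(n,q,st[i],incl(ray(K,*q,.036)))
E
```

```text
[-52.65835587  10.30843011  54.23339009] [-0.11550718 -4.11197766] 4.907109659207945
side [332.51986755 266.64569536] [ 14  16  21  22 302] [37.41554265 -0.75225849 36.        ]
top [341.95526316 198.71315789] [  0   0  50  44 380] [ 47.94490334 -19.60091058  36.        ]
```

>>> {"fn": "carry_out", "kwargs": {
  "rows": [
    [0,0,-0.004,0,0,0],
    [0,-0.02,-0.004,0,0,0],
    [0,-0.02,-0.001,0,0,0],
    [0,-0.02,-0.0002,0,0,0],
    [0,-0.02,0,0,0,0],
    [0,-0.02,0,0,0,0]
  ]
}}

```text
clock: 18.35
tool_pos: [0.4539, -0.1329, 0.0542]
orientation: [-180.0, 0.0, 171.2]
force: [-0.2, -2.2, 4.9]
opening: 0.0003
gripper_force: 2.5
```

>>> {"fn": "carry_out", "kwargs": {
  "rows": [
    [0,0.0025,0,0,0,0],
    [0,0.005,-0.0002,0,0,0],
    [0,0.0075,-0.0003,0,0,0],
    [0,0.01,-0.0004,0,0,0]
  ]
}}

```text
clock: 18.85
tool_pos: [0.4554, -0.1234, 0.0548]
orientation: [-179.9, 0.0, 171.3]
force: [-2.2, -5.8, 6.3]
opening: 0.0005
gripper_force: 3.3
```

>>> {"fn": "carry_out", "kwargs": {
  "rows": [
    [0,0.0025,0,0,0,0],
    [0,0.005,0.0001,0,0,0],
    [0,0.0075,0.0002,0,0,0],
    [0,0.01,0.0004,0,0,0]
  ]
}}

```text
clock: 19.35
tool_pos: [0.457, -0.1133, 0.0543]
orientation: [-180.0, 0.0, 171.3]
force: [-0.2, -4.4, 5.9]
opening: 0.0007
gripper_force: 2.5
```

>>> {"fn": "carry_out", "kwargs": {
  "rows": [
    [0,0,-0.004,0,0,0],
    [0,-0.02,-0.004,0,0,0],
    [0,-0.02,-0.001,0,0,0],
    [0,-0.02,-0.0001,0,0,0],
    [0,-0.02,0.0001,0,0,0],
    [0,-0.02,0.0001,0,0,0]
  ]
}}

```text
clock: 20.1
tool_pos: [0.4539, -0.1329, 0.0541]
orientation: [-180.0, 0.0, 171.3]
force: [-1.2, -2.5, 5.6]
opening: 0.0008
gripper_force: 2.7
```

>>> {"fn": "carry_out", "kwargs": {
  "rows": [
    [0,0.0025,0,0,0,0],
    [0,0.005,-0.0002,0,0,0],
    [0,0.0075,-0.0003,0,0,0],
    [0,0.01,-0.0004,0,0,0]
  ]
}}

```text
clock: 20.6
tool_pos: [0.4554, -0.1235, 0.0548]
orientation: [-179.9, 0.0, 171.3]
force: [-1.9, -6.3, 6.4]
opening: 0.0008
gripper_force: 3.4
```

>>> {"fn": "carry_out", "kwargs": {
  "rows": [
    [0,0.0025,0,0,0,0],
    [0,0.005,0.0001,0,0,0],
    [0,0.0075,0.0002,0,0,0],
    [0,0.01,0.0004,0,0,0]
  ]
}}

```text
clock: 21.1
tool_pos: [0.4571, -0.1133, 0.0543]
orientation: [-180.0, 0.0, 171.3]
force: [-0.7, -3.6, 5.0]
opening: 0.0008
gripper_force: 2.6
```

```bash
python3 - <<'E'
from h import *
o=obs(); print(incl(o['tool_pos']),Q.T@o['force'][:2],o['force'][2])
for n in ('side',):
    s=snap(n,n+'5'); K=cam(n); x,y=map(int,proj(K,cl(36,0,36)))
    m=(s[y-25:y+25,x-25:x+25].max(2)<70).astype(np.uint8); k,l,st,ce=cv2.connectedComponentsWithStats(m)
    i=1+st[1:,4].argmax(); q=ce[i]+[x-25,y-25]; print(n,q,st[i],incl(ray(K,*q,.036)))
E
```

```text
[-52.55151404  10.28585983  54.27879903] [-0.18036699 -3.69665053] 5.021839221249659
side [332.73548387 266.58064516] [ 14  16  21  22 310] [37.56483215 -0.31044625 36.        ]
```

Drag has risen. One firmer stroke (about 9 N) will show whether the wheel is stalled: drag should then exceed the 5 N it takes to turn.

>>> {"fn": "carry_out", "kwargs": {
  "rows": [
    [0,0,-0.004,0,0,0],
    [0,-0.02,-0.004,0,0,0],
    [0,-0.02,-0.001,0,0,0],
    [0,-0.02,0.0001,0,0,0],
    [0,-0.02,0.0004,0,0,0],
    [0,-0.02,0.0004,0,0,0]
  ]
}}

```text
clock: 21.9
tool_pos: [0.4539, -0.1328, 0.0538]
orientation: [-180.0, 0.0, 171.3]
force: [-1.1, -1.4, 7.0]
opening: 0.0002
gripper_force: 3.3
```

>>> {"fn": "carry_out", "kwargs": {
  "rows": [
    [0,0.0025,-0.0001,0,0,0],
    [0,0.005,-0.0003,0,0,0],
    [0,0.0075,-0.0004,0,0,0]
  ]
}}

```text
clock: 22.28
tool_pos: [0.4549, -0.1261, 0.0544]
orientation: [-179.9, -0.0, 171.3]
force: [-2.0, -8.0, 7.3]
opening: 0.0008
gripper_force: 4.0
```

>>> {"fn": "carry_out", "kwargs": {
  "rows": [
    [0,0.0025,-0.0001,0,0,0],
    [0,0.005,-0.0001,0,0,0]
  ]
}}

```text
clock: 22.52
tool_pos: [0.4559, -0.121, 0.0546]
orientation: [-179.9, 0.0, 171.3]
force: [-1.1, -6.0, 7.6]
opening: 0.0005
gripper_force: 3.9
```

>>> {"fn": "carry_out", "kwargs": {
  "rows": [
    [0,0.0025,0.0001,0,0,0],
    [0,0.005,0.0002,0,0,0]
  ]
}}

```text
clock: 22.78
tool_pos: [0.4567, -0.116, 0.0543]
orientation: [-179.9, 0.0, 171.3]
force: [-1.4, -5.5, 7.4]
opening: 0.0007
gripper_force: 3.6
```

>>> {"fn": "carry_out", "kwargs": {
  "rows": [
    [0,0,-0.05,0,0,0],
    [0,0,-0.1,0,0,0],
    [0,-0.005,-0.15,0,0,0],
    [-0.05,-0.008,-0.16,0,0,0],
    [-0.1,-0.008,-0.16,0,0,0],
    [-0.12,-0.008,-0.16,0,0,0],
    [-0.12,-0.008,-0.16,0,0,0],
    [-0.12,-0.008,-0.16,0,0,0]
  ]
}}

```text
clock: 23.78
tool_pos: [0.5731, -0.1415, 0.2133]
orientation: [180.0, -0.1, 171.2]
force: [0.5, 0.2, -0.6]
opening: 0.0005
gripper_force: 0.0
```

```bash
python3 - <<'E'
from h import *
im=snap('wrist','w6'); K=cam('wrist'); x,y=map(int,proj(K,cl(10,0,32))); print(x,y, incl(obs()['tool_pos']))
y0=max(y-60,0);x0=x-75
cv2.imwrite('pics/c7.png',cv2.resize(im[y0:y0+110,x0:x0+150,::-1],None,fx=5,fy=5,interpolation=cv2.INTER_CUBIC)); print(x0,y0)
for n in ('side','top'):
    s=snap(n,n+'6'); K=cam(n); x,y=map(int,proj(K,cl(36,0,36)))
    m=(s[y-25:y+25,x-25:x+25].max(2)<70).astype(np.uint8); k,l,st,ce=cv2.connectedComponentsWithStats(m)
    i=1+st[1:,4].argmax(); q=ce[i]+[x-25,y-25]; print(n,q,st[i],incl(ray(K,*q,.036)))
E
```

```text
321 166 [6.63463809e+01 1.07971821e-01 2.13651482e+02]
246 106
side [325.67421384 256.28050314] [  0   0  36  39 795] [10.72664674  2.18211644 36.        ]
top [331.8253012  200.71385542] [ 17  13  19  23 332] [40.37128251  0.49138297 36.        ]
```

View pics/c7.png

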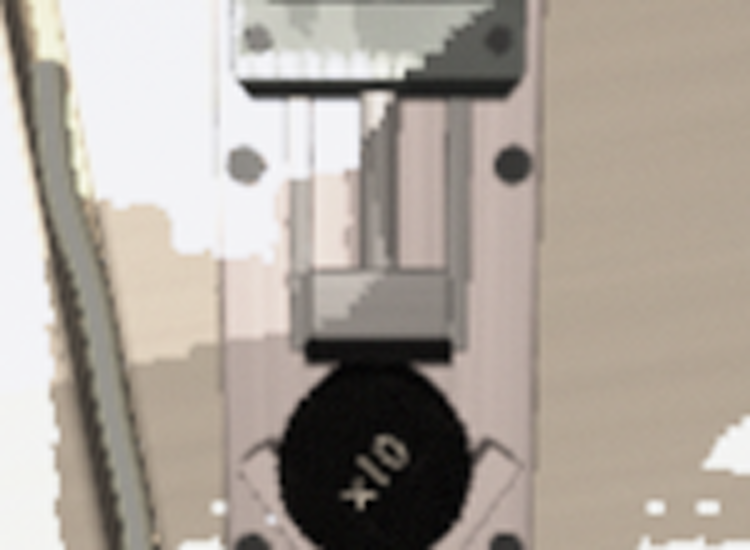

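The can stands upright in the V against the pad: can centre (375,462), pad (378,350), jaw block at rows 270–340. I'll compare the jaw block's travel with the earlier view.

```bash
python3 - <<'E'
from h import *
K3=cam('wrist',np.load('pics/w3.npy')); K6=cam('wrist',np.load('pics/w6.npy'))
a=lambda u,v:incl(ray(K3,u/1.6+150,v/1.6,.032)); b=lambda u,v:incl(ray(K6,u/5+246,v/5+106,.032))
print('before rear/front/pad',a(274,305)[0],a(274,336)[0],a(274,353)[0]); print('after',b(378,270)[0],b(378,340)[0],b(378,362)[0])
for nm,K in (('w3',K3),('w6',K6)):
    im=cv2.imread(f'pics/{nm}.png').mean(2); p=[(x,im[tuple(np.rint(proj(K,cl(x,4,32))[::-1]).astype(int))]) for x in np.arange(-16,26,1.)]
    print(nm,[(int(x),int(v)) for x,v in p])
print('can',incl(ray(K6,375/5+246,462/5+106,.065)))
E
```

```text
before rear/front/pad -6.426429224723703 8.347443480038038 16.627862959812028
after 3.8100753774468883 17.458834176032337 21.80531563563664
w3 [(-16, 131), (-15, 131), (-14, 129), (-13, 131), (-12, 130), (-11, 130), (-10, 130), (-9, 131), (-8, 119), (-7, 75), (-6, 61), (-5, 128), (-4, 136), (-3, 136), (-2, 133), (-1, 129), (0, 132), (1, 131), (2, 129), (3, 129), (4, 128), (5, 130), (6, 128), (7, 125), (8, 140), (9, 124), (10, 31), (11, 12), (12, 12), (13, 18), (14, 17), (15, 17), (16, 19), (17, 81), (18, 144), (19, 164), (20, 165), (21, 167), (22, 165), (23, 165), (24, 165), (25, 164)]
w6 [(-16, 129), (-15, 129), (-14, 130), (-13, 130), (-12, 129), (-11, 128), (-10, 128), (-9, 130), (-8, 129), (-7, 128), (-6, 128), (-5, 128), (-4, 127), (-3, 127), (-2, 128), (-1, 126), (0, 129), (1, 127), (2, 128), (3, 113), (4, 117), (5, 140), (6, 140), (7, 138), (8, 136), (9, 137), (10, 137), (11, 132), (12, 134), (13, 136), (14, 136), (15, 127), (16, 87), (17, 27), (18, 20), (19, 18), (20, 19), (21, 12), (22, 8), (23, 5), (24, 10), (25, 15)]
can [37.88626797 -0.07129718 65.        ]
```

Jaw travel is about 10 mm, the pad spring is compressed about 3 mm, and the drag points to a stall. I'll do one more firm stroke and check that the jaw no longer moves.

>>> {"fn": "carry_out", "kwargs": {
  "rows": [
    [0.05,-0.005,0,0,0,0],
    [0.1,-0.01,0,0,0,0],
    [0.12,-0.01,0.05,0,0,0],
    [0.12,-0.01,0.1,0,0,0],
    [0.12,-0.01,0.14,0,0,0],
    [0.12,-0.01,0.155,0,0,0],
    [0.12,-0.01,0.159,0,0,0],
    [0.12,-0.01,0.159,0,0,0]
  ]
}}

```text
clock: 24.92
tool_pos: [0.4534, -0.1336, 0.0553]
orientation: [-180.0, 0.0, 171.2]
force: [-0.5, -0.3, 1.4]
opening: 0.0004
gripper_force: 0.7
```

>>> {"fn": "carry_out", "kwargs": {
  "rows": [
    [0,0,0.0009,0,0,0],
    [0,0,0.0012,0,0,0],
    [0,0,0.0012,0,0,0]
  ]
}}

```text
clock: 25.3
tool_pos: [0.4541, -0.1336, 0.0541]
orientation: [180.0, 0.1, 171.2]
force: [-1.5, -0.3, 4.8]
opening: 0.0004
gripper_force: 2.5
```

>>> {"fn": "carry_out", "kwargs": {
  "rows": [
    [0,0.0025,0.0001,0,0,0],
    [0,0.005,-0.0001,0,0,0],
    [0,0.0075,-0.0003,0,0,0]
  ]
}}

```text
clock: 25.68
tool_pos: [0.4552, -0.1269, 0.0545]
orientation: [-179.9, 0.0, 171.3]
force: [-1.6, -6.7, 7.9]
opening: 0.0002
gripper_force: 3.7
```

>>> {"fn": "carry_out", "kwargs": {
  "rows": [
    [0,0.0025,-0.0001,0,0,0],
    [0,0.005,-0.0001,0,0,0]
  ]
}}

```text
clock: 25.92
tool_pos: [0.4562, -0.1219, 0.0547]
orientation: [-179.9, 0.1, 171.3]
force: [-1.6, -6.8, 6.1]
opening: 0.0004
gripper_force: 3.6
```

>>> {"fn": "carry_out", "kwargs": {
  "rows": [
    [0,0.0025,0.0001,0,0,0],
    [0,0.005,0.0002,0,0,0]
  ]
}}

```text
clock: 26.18
tool_pos: [0.4571, -0.1169, 0.0545]
orientation: [-180.0, 0.1, 171.2]
force: [-0.8, -4.7, 7.3]
opening: 0.0007
gripper_force: 3.2
```

>>> {"fn": "carry_out", "kwargs": {
  "rows": [
    [0,0,-0.05,0,0,0],
    [0,0,-0.1,0,0,0],
    [0,-0.005,-0.15,0,0,0],
    [-0.05,-0.008,-0.16,0,0,0],
    [-0.1,-0.008,-0.16,0,0,0],
    [-0.12,-0.008,-0.16,0,0,0],
    [-0.12,-0.008,-0.16,0,0,0],
    [-0.12,-0.008,-0.16,0,0,0]
  ]
}}

```text
clock: 27.18
tool_pos: [0.5731, -0.1423, 0.2134]
orientation: [180.0, -0.0, 171.2]
force: [-0.1, 0.2, -0.0]
opening: 0.0002
gripper_force: 0.0
```

```bash
python3 - <<'E'
from h import *
snap('wrist','w7'); snap('top','t7'); print(incl(obs()['tool_pos']))
for nm in ('w6','w7'):
    K=cam('wrist',np.load(f'pics/{nm}.npy')); im=cv2.imread(f'pics/{nm}.png').mean(2).astype(np.float32)
    xs=np.arange(0,24,.5); P=np.array([proj(K,cl(x,-6,32)) for x in xs],np.float32)
    v=cv2.remap(im,P[:,:1],P[:,1:],cv2.INTER_LINEAR).ravel(); print(nm,v.astype(int).tolist())
a,b=cv2.imread('pics/top0.png'),cv2.imread('pics/t7.png'); d=(cv2.absdiff(a,b).max(2)>60).astype(np.uint8)[150:310,100:510]
k,l,st,ce=cv2.connectedComponentsWithStats(d); print([(ce[i]+[100,150]).round().tolist()+[int(st[i,4])] for i in range(1,k) if st[i,4]>25])
E
```

```text
[ 66.53899776  -0.59441068 213.99676963]
w6 [202, 202, 202, 202, 197, 180, 163, 154, 155, 173, 186, 188, 188, 187, 185, 184, 183, 183, 180, 176, 169, 163, 161, 160, 155, 150, 143, 136, 136, 136, 132, 128, 108, 87, 56, 28, 23, 18, 17, 16, 16, 17, 15, 13, 10, 7, 7, 6]
w7 [187, 194, 202, 201, 193, 180, 163, 163, 170, 178, 188, 190, 189, 187, 186, 183, 181, 182, 183, 172, 161, 148, 136, 134, 133, 135, 136, 136, 136, 136, 135, 129, 116, 92, 64, 34, 18, 18, 18, 18, 18, 17, 17, 16, 12, 7, 4, 3]
[[107.0, 194.0, 1186], [324.0, 160.0, 1241], [380.0, 162.0, 544], [176.0, 158.0, 37], [142.0, 196.0, 214], [212.0, 211.0, 2429], [163.0, 212.0, 1385], [332.0, 202.0, 372], [328.0, 219.0, 28], [438.0, 233.0, 444], [160.0, 281.0, 5309], [156.0, 308.0, 267]]
```

The jaw did not move during the last stroke, so the wheel is at its stop and the can is held. Handing in.

```bash
python3 -c "
from h import *
print(workorder.close_job())"
```

```text
the job is handed in; nothing more can be done
None
```

I've handed the job in: the canister stands upright in the V and the jaw holds it. The wheel is at its stop, because a last firm stroke slipped on the rim and left the jaw where it was. Push readings on the wheel stayed under 9 N, the clock read about 27 s, and as far as I know nothing else was touched, though I didn't check every bystander in a final picture.

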